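Set the last pin of a marbling comb with the spring pin setter

ROBOT

A 6-joint arm with a two-finger parallel gripper is mounted at the origin on the work surface. World frame = base frame: x ahead of the robot, y to its left, z up, the work surface at z = 0. Lengths are in mm, angles in degrees, forces in N, time in s.
With the tool pointing down it reaches from about 350 to 850 mm from the base axis. Payload 8.1 kg.
Tool frame: the origin (TCP) lies where the fingers leave the gripper's body, on its centre line; the fingertips stand 73 mm ahead of it and the grasp point (between the pads) lies bot.pinch_z ahead of it (bot.pinch_z is the distance from the TCP to the grasp point, in mm); y points along the fingers, x is the direction in which the jaws open and shut, and the axes are right-handed (so a half turn about y gives the same grasp; the last joint's range is limited). The gripper opens to 85 mm and grips with 20 to 120 N. Pads are 22 mm wide; open, the fingers measure 114 mm over their backs; the gripper's body (76 mm by 85 mm) begins 54 mm behind the grasp point. The pads swing forward as they close: fully open they stand 13 mm farther back than shut.
Start: joints at [-80.581, 7.471, 85.268, -0, 87.261, -4.893], TCP at [148.346, -581.377, 303.892] pointing down, gripper open.
Joint ranges: [-169.43, 169.43], [-51.17, 129.36], [1.28, 143.12], [-76.62, 256.62], [0, 156.53], [-152.29, 152.29]. Speed limits (degrees/s): [136.94, 136.94, 159.86, 180, 180, 180].

INTERFACE

Orientations are given as [roll, pitch, yaw] about the fixed x, y, z axes, in that order (R = Rz(yaw) Ry(pitch) Rx(roll)).
In Python, from cell import readout, optics, workorder, masks_of, bot gives the robot as it stands. The module is installed in compiled form; this text tells all that it offers.
- The arm moves only by the tool send_rows, never from a script. Its argument "rows" is a list of rows, each an object of numbers: "dx", "dy", "dz": the shift along the tool's x, y, z in cm; "spin": the turn about the tool's y in degrees. A call has 1 to 10 rows; each row is the pose to reach, as a shift and turn from the pose commanded when the call began, along the tool's axes at that moment; what a row does not reach only later rows make up. A row lasts 1/10 s, in which the tool goes at most 50 mm and 8.59 degrees, less where a joint would pass 70% of its speed; a pose out of reach is approached as far as the arm can. A call with a gripper value outside its range is refused whole. "hand" is the finger opening in cm, from 0 to 8.54, set as the call begins (left out, the last holds). The fingers move at their own pace and stop on an object; the grip force is fixed at half the most. Time passes only in rows, so rows that repeat a pose let the fingers close. It gives the time, the measured TCP pose, the force and the opening at its end, in the units of the state.
- readout.sense(): the state, without advancing time (a new reading comes with each control period).
- optics.snapshot(name): name is "side" or "top"; returns the picture (480x640x3 uint8, blue, green, red); there is no depth.
- optics.camera_params(name): a dict with "K" (3x3 intrinsics, pixels), "dist_coeffs" ([k1, k2, p1, p2, k3] as OpenCV has them; the pictures are not rectified), "position" and "orientation" of the camera in the world. Camera axes: x right, y up, looking along -z (the intrinsics and any distortion apply to the point x, -y, -z); pixel columns grow to the right and rows downward; lengths in mm; the calibration is good to about 2 mm. A picture is of the moment at which its call begins. camera_params takes no time and is no camera call.
- workorder.job_done(): hands the job in, once; it reports no verdict.
Trained networks look in the newest picture that a camera, given by its name, has taken for a name from the list of things; names that differ only in an ending like _2 or _b are one class to them, and where a whole thing is asked for, a point or a joint stands for the part that bears it (a point fixed in the world has none). Each returns a list of dicts, best first, with "confidence" (0 to 1); they miss things now and then, are a little off and sometimes report something else, mostly with a low value. They report only what shows in the picture. A call takes as long as a camera call.
- masks_of(thing, camera): "mask" (480x640 bool, what is visible of it) and "uv" ([column, row] in pixels, amid what is visible of it).
The state is a dict: "time": time; "joint_positions": joint angles; "qvel": joint speeds; "joint_torque": joint torques, N m; "tcp_pos": TCP position; "tcp_rot": TCP orientation; "contact_force": force on the tool from outside, world axes, zero at the start; "moment": the same for the moment, N m; "finger_gap": opening from 0.0 (shut) to 1.0 (fully open).
Only numpy, scipy, OpenCV 4.12 (cv2) and the standard library are available. Lean on these libraries where they do the work, as an engineer would, in place of code of your own. Each camera call takes 0.05 s, during which the arm holds its last target. There are 200 camera calls.

TASK

Set the last pin of the marbling comb flush with one blow of the spring pin setter: draw the red knob up gently, by feel, only until the plunger catches and stays up by itself, let go of it, then press the yellow trip pad to fire it. Do not force the plunger against its rubber buffer (10 N at most) or the pad against its stop (25 N at most), and leave the violet jar, the hammer, the pin tin and the spare comb where they are.

Things in the scene. Friction and masses are not known exactly. Their poses are not given: they have to be found in the camera images.
- stand: spring pin setter, bolted down: green base 130 x 140 mm, two posts at y = +-50 mm, green crosshead (130 mm along y, 36 along x), its top 222 mm above the table. Origin on the table top, on the plunger axis; z up. The wooden comb bar (240 x 30 mm, top 36 mm up) is clamped along x. The trip lever stands out to +y. Inside, a brass collar on the plunger, a side catch and a rubber buffer
- plunger: the sprung plunger with its red round knob, 28 mm across, 30 mm tall, to draw it up by; moves straight up only. Origin: centre of the knob, 250 mm above the table at the start (on the proud pin), 245 mm once the pin is flush. It cocks somewhere between 28 and 46 mm higher (catch height set anew each time, not measured). Let go too soon, it falls and strikes short
- knob (a point): centre of the knob, the same point; its underside is 13 mm above the crosshead at rest. Pull needed: about 8 N at first, 0.15 N more per mm, 1 to 3 N more as the collar passes the sprung catch nose: under about 18 N until the buffer, 2 mm past the catch, adds 4 N per mm. Once caught, eased down, the collar rests on the nose and the knob needs no pull
- trigger: steel trip lever, 12 mm wide, with the yellow pad at its outer end. Origin: its hinge, 68 mm from the plunger axis towards the stand's +y, 143 mm above the table. It also twitches when the catch nose is pushed aside. Springs back when let go. Over 25 N bends it
- pad (a point): top centre of the yellow trip pad, 24 mm across, 135 mm from the plunger axis towards the stand's +y, 150 mm above the table at rest. Pressed down with 2 to 6 N it trips the cocked plunger after about 8 mm; hard stop at about 14 mm
- buffer (a joint): how far the rubber buffer inside is squeezed by overdrawing (m): 0 free, grows as the collar pushes it up, 4 N per mm. Squeezed more than 2.5 mm (10 N) it is damaged
- pin (a joint): how far the brass pin (8 mm head) under the plunger is driven into the comb bar (m): 0 standing 5 mm proud, 0.005 flush. It takes about 30 N to move, so only a full blow of the plunger drives it
- jar_violet: closed violet paint jar, 60 mm across, 85 mm tall; origin under its centre
- mallet: small hammer lying on the table, 220 mm long along its x; origin under its middle
- pin_tin: open aluminium tin of pins, 80 x 60 x 22 mm; origin under its centre
- spare_comb: spare dark wood comb bar, 200 x 30 x 18 mm, long along its x; origin under its centre

How it is judged (in metres and radians):
On the way, in this order (a step that is already met when the one before it is completed fails the run):
1. the plunger is cocked: it stays up at 25 mm or more with the robot off it, the pin still proud (z of knob in the frame of stand above 0.275 m and contact force between each of the fingers, the arm and plunger below 0.2 N and value of joint pin below 0.001 m), for 0.4 s.
2. the plunger has been fired and the pin is home (value of joint pin above 0.004 m and z of knob in the frame of stand below 0.247 m), for 0.2 s.
At the end, for the whole second after the job is handed in: the pin is driven at least 4 of its 5 mm (flush within 1 mm), the plunger is down on it (knob centre below 247 mm) and at rest, and the robot does not touch it (all of step 2 and linear speed of plunger below 0.02 m/s and contact force between each of the fingers, the arm and plunger below 0.2 N).
It fails at once if the plunger is forced against its buffer, squeezing it more than 2.5 mm (10 N) (value of joint buffer above 0.0025 m).
It fails at once if the trip lever is pressed with more than 25 N (contact force between anything else and trigger above 25 N).
It fails at once if a bystander is moved by more than 15 mm (distance of any of jar_violet, mallet, pin_tin, spare_comb from where it was at the start of the episode above 0.015 m).
It also fails if it takes over 58 s, if anything falls off the work surface, if the arm or the gripper's body presses on something with over 40 N, if the wrist force passes 120 N, or if a joint passes its speed limit or range.

## Working session

There is one attempt and no reset: what is moved stays moved. The work goes in short steps, Python scripts to look and compute and a tool call to move; the robot and the scene stay as the last step left them, time stands still between calls to the robot, and variables do not carry over. Pictures are saved under pics/ and viewed, on a budget of 10 in all, crops included, one or two more only if the job needs it, and the job is handed in when it is done.

Besides the shell and the picture viewer there is one more tool, called after ">>>" as name(argument=value, ...) on one line, values as JSON. send_rows: Moves the arm, as the interface text tells. Its arguments: {"type":"object","properties":{"rows":{"type":"array","items":{"type":"object","properties":{"dx":{"type":"number"},"dy":{"type":"number"},"dz":{"type":"number"},"spin":{"type":"number"}}}},"hand":{"type":"number"}},"required":["rows"]}

```bash
mkdir -p pics
python3 - <<'E'
from cell import readout, optics, masks_of, bot
import cv2,numpy as np
print(bot.pinch_z, readout.sense())
ims=[]
for n in("side","top"):
    im=optics.snapshot(n);ims.append(im);p=optics.camera_params(n);print(n,p)
    cv2.imwrite(f"pics/{n}0.png",im)
    for t in("plunger","pad","trigger","stand","jar_violet","mallet","pin_tin","spare_comb"):
        for r in masks_of(t,n)[:1]: print(t,np.round(r["uv"],1),round(r["confidence"],2),r["mask"].sum())
E
```

```text
53.900000000000006 {'time': 0.0, 'joint_positions': array([-8.05806307e+01,  7.51380231e+00,  8.53294910e+01,  2.15158883e-03,
        8.72616332e+01, -4.89163722e+00]), 'qvel': array([ 0.02885022, -0.00353295, -0.08907337, -0.06801395,  0.02861715,
        0.0337871 ]), 'joint_torque': array([-2.34499981e-03, -5.69397783e+01, -5.00556099e+01, -3.09490097e-04,
        1.48916454e-02,  7.43584701e-05]), 'tcp_pos': array([ 148.28955852, -580.95747959,  302.85589483]), 'tcp_rot': array([-89.98891163,   0.10436107, -75.68908814]), 'contact_force': array([-0.24928697, -0.2670059 , -0.44790196]), 'moment': array([-0.01757325,  0.0162557 ,  0.02458954]), 'finger_gap': 1.0041829664838016}
side {'K': array([[609.7761422 ,   0.        , 316.23651097],
       [  0.        , 609.7761422 , 226.69419373],
       [  0.        ,   0.        ,   1.        ]]), 'dist_coeffs': array([-0.00843407,  0.        ,  0.        ,  0.        ,  0.        ]), 'position': array([ 366.4573346 , -858.32364913,  661.84889897]), 'orientation': array([ 61.54238536,   0.16199844, -14.4548325 ])}
plunger [289.1 215.7] 0.89 855
pad [290.5 219. ] 0.67 913
trigger [261.6 222.9] 0.66 145
jar_violet [324.  268.8] 0.82 1494
mallet [329.4 381.3] 0.93 3047
pin_tin [368.4 336.7] 0.79 1609
spare_comb [225.9 278.6] 0.61 1351
top {'K': array([[437.29036211,   0.        , 316.77937261],
       [  0.        , 437.29036211, 238.16164755],
       [  0.        ,   0.        ,   1.        ]]), 'dist_coeffs': array([-0.00307462,  0.        ,  0.        ,  0.        ,  0.        ]), 'position': array([479.74860358,  52.78672737, 968.11824548]), 'orientation': array([  8.57013031,  -0.32576129, -91.06660445])}
plunger [366.8 274.4] 0.72 221
pad [298.  286.5] 0.66 267
trigger [301.6 286.4] 0.67 297
stand [351.1 282.6] 0.65 5287
jar_violet [296.3 236.6] 0.85 718
mallet [420.6 260.8] 0.64 1564
pin_tin [381.2 225.6] 0.57 1003
spare_comb [261.8 318.1] 0.84 1478
```

View pics/side0.png

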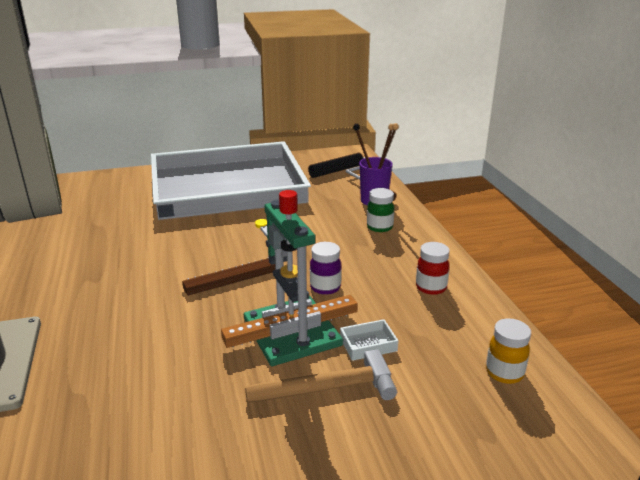

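View pics/top0.png

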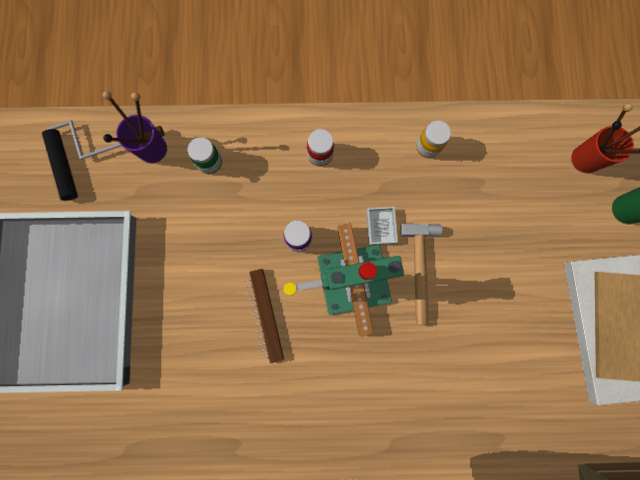

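```bash
cat > h.py <<'E'
import cv2,numpy as np
from scipy.spatial.transform import Rotation as R
from cell import readout, optics
def ray(n,uv):
    p=optics.camera_params(n)
    x=cv2.undistortPoints(np.array([[uv]],float),p["K"],p["dist_coeffs"])[0,0]
    d=R.from_euler("xyz",p["orientation"],degrees=True).apply([x[0],-x[1],-1])
    return p["position"],d/np.linalg.norm(d)
def atz(n,uv,z):
    c,d=ray(n,uv);return c+d*(z-c[2])/d[2]
def tri(a,b):
    A=np.zeros((3,3));v=np.zeros(3)
    for n,uv in(("side",a),("top",b)):
        c,d=ray(n,uv);M=np.eye(3)-np.outer(d,d);A+=M;v+=M@c
    return np.linalg.solve(A,v)
def blob(im,col,box):
    h=cv2.cvtColor(im,cv2.COLOR_BGR2HSV).astype(int);H,S,V=h[...,0],h[...,1],h[...,2]
    m=(S>170)&(V>80)&(((H<5)|(H>174)) if col=="red" else ((H>24)&(H<34)))
    x0,x1,y0,y1=box;k=np.zeros_like(m);k[y0:y1,x0:x1]=m[y0:y1,x0:x1]
    ys,xs=np.nonzero(k)
    if len(xs)==0: return None
    return (xs.min()+xs.max())/2,(ys.min()+ys.max())/2,xs.mean(),ys.mean(),len(xs)
def tool(dw):
    "world shift (mm) -> tool cm"
    s=readout.sense();return R.from_euler("xyz",s["tcp_rot"],degrees=True).inv().apply(dw)/10
E
python3 - <<'E'
from h import *
s=cv2.imread("pics/side0.png");t=cv2.imread("pics/top0.png")
ks=blob(s,"red",(265,315,180,225));kt=blob(t,"red",(345,390,255,290))
ps=blob(s,"yellow",(245,275,210,240));pt=blob(t,"yellow",(275,305,275,300))
print(ks,kt,ps,pt)
K=tri(ks[:2],kt[:2]);P=tri(ps[:2],pt[:2]);print("K",K,"P",P)
# known heights: knob top seen by top camera ~z 262
print(atz("top",kt[:2],258),atz("side",ks[:2],250),atz("top",pt[:2],150),atz("side",ps[:2],149))
d=P-K;print(np.hypot(*d[:2]),np.degrees(np.arctan2(d[1],d[0])))
st=readout.sense();print(st["tcp_pos"],np.hypot(*K[:2]))
E
```

```text
(np.float64(287.5), np.float64(201.5), np.float64(287.9232804232804), np.float64(201.5), 378) (np.float64(367.5), np.float64(270.0), np.float64(367.38818565400845), np.float64(270.3966244725738), 237) (np.float64(260.5), np.float64(223.0), np.float64(260.7088607594937), np.float64(222.36708860759492), 79) (np.float64(289.5), np.float64(288.5), np.float64(289.6126126126126), np.float64(288.23423423423424), 111)
K [532.69231667 -35.39753605 251.5087673 ] P [508.95675623  98.45254963 148.24377403]
[532.87696645 -34.70819428 258.        ] [532.61017619 -32.39432776 250.        ] [509.20562459  98.31376705 150.        ] [508.43315503  97.06870868 149.        ]
135.93830316237805 100.0556950673889
[ 148.34111299 -581.38750654  303.94526137] 533.867108739894
```

>>> send_rows(rows=[{"dy":-3.3},{"dy":-6.6},{"dx":-21.7,"dy":-6.6,"dz":25.4},{"dx":-21.7,"dy":-6.6,"dz":25.4},{"dx":-21.7,"dy":-6.6,"dz":25.4},{"dx":-21.7,"dy":-6.6,"dz":25.4},{"dx":-21.7,"dy":-6.6,"dz":25.4},{"dx":-21.7,"dy":-6.6,"dz":25.4},{"dx":-21.7,"dy":-6.6,"dz":25.4},{"dx":-21.7,"dy":-6.6,"dz":25.4}], hand=8.5)

```text
$.rows[0]: bad value
```

>>> send_rows(rows=[{"dx":-21.8,"dz":25.4},{"dx":-21.8,"dz":25.4},{"dx":-21.8,"dz":25.4},{"dx":-21.8,"dz":25.4},{"dx":-21.8,"dz":25.4},{"dx":-21.8,"dz":25.4},{"dx":-21.8,"dz":25.4},{"dx":-21.8,"dz":25.4},{"dx":-21.8,"dz":25.4},{"dx":-21.8,"dz":25.4}])

```text
$.rows[0]: bad value
```

>>> send_rows(rows=[{"dx":0,"dy":-3.3,"dz":0,"spin":0},{"dx":0,"dy":-6.6,"dz":0,"spin":0},{"dx":-3,"dy":-6.6,"dz":3.5,"spin":0},{"dx":-6,"dy":-6.6,"dz":7,"spin":0},{"dx":-9,"dy":-6.6,"dz":10.5,"spin":0},{"dx":-12,"dy":-6.6,"dz":14,"spin":0},{"dx":-15,"dy":-6.6,"dz":17.5,"spin":0},{"dx":-18,"dy":-6.6,"dz":21,"spin":0},{"dx":-21,"dy":-6.6,"dz":24.5,"spin":0},{"dx":-21.7,"dy":-6.6,"dz":25.4,"spin":0}], hand=8.5)

```text
time: 1.9
tcp_pos: [342.7, -305.2, 370.3]
tcp_rot: [-89.9, 0.0, -75.5]
contact_force: [-0.1, 0.4, 1.0]
finger_gap: 0.996
```

>>> send_rows(rows=[{"dx":-3,"dy":0,"dz":3.5,"spin":0},{"dx":-6,"dy":0,"dz":7,"spin":0},{"dx":-9,"dy":0,"dz":10.5,"spin":0},{"dx":-12,"dy":0,"dz":14,"spin":0},{"dx":-15,"dy":0,"dz":17.5,"spin":0},{"dx":-18,"dy":0,"dz":21,"spin":0},{"dx":-21,"dy":0,"dz":24.5,"spin":0},{"dx":-21.8,"dy":0,"dz":25.4,"spin":0},{"dx":-21.8,"dy":0,"dz":25.4,"spin":0},{"dx":-21.8,"dy":0,"dz":25.4,"spin":0}])

```text
time: 2.9
tcp_pos: [532.8, -35.2, 369.7]
tcp_rot: [-90.0, -0.0, -75.7]
contact_force: [-0.5, -0.2, 0.2]
finger_gap: 0.994
```

Run:
```python
from h import *
s=readout.sense();print(s)
im=optics.snapshot("side");cv2.imwrite("pics/s1.png",im)
cv2.imwrite("pics/s1c.png",cv2.resize(im[80:300,180:420],None,fx=2.5,fy=2.5))
print(tool(np.array([532.7,-34.7,308])-s["tcp_pos"]))
```

```text
{'time': 2.9, 'joint_positions': array([-9.25755102e+00, -3.81877988e+00,  8.99851725e+01, -4.21477523e-02,
        9.38664214e+01,  6.64281431e+01]), 'qvel': array([-1.2452336 , -0.80963325,  0.41932549,  0.00429377, -0.09954692,
        0.10230023]), 'joint_torque': array([  1.27535373, -46.64722323, -50.89713693,   0.15057079,
        -0.0512278 ,   0.06427969]), 'tcp_pos': array([532.80957431, -35.18724907, 369.71830444]), 'tcp_rot': array([-9.00468921e+01, -2.54226106e-02, -7.56885137e+01]), 'contact_force': array([-0.48031017, -0.17689076,  0.15905364]), 'moment': array([ 0.03744968, -0.0271654 ,  0.05066289]), 'finger_gap': 0.994406000851238}
[-5.29229693e-02  6.17180409e+00  4.32419065e-03]
```

View pics/s1c.png

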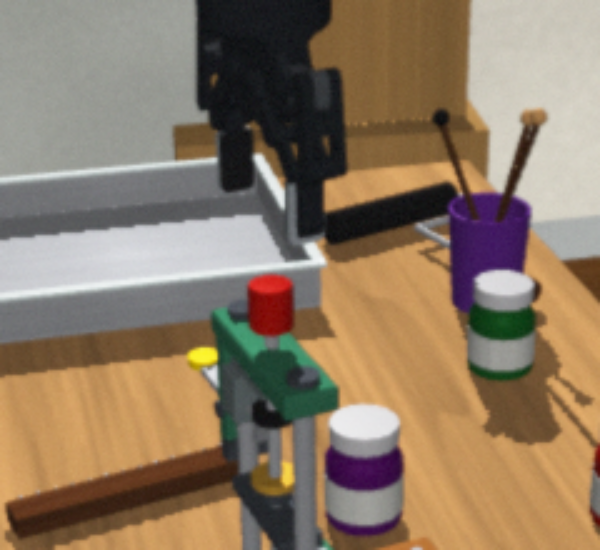

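The open fingers straddle the red knob (crop: knob at about 270,305), which is clear to descend onto.

>>> send_rows(rows=[{"dx":-0.05,"dy":2,"dz":0,"spin":0},{"dx":-0.05,"dy":4,"dz":0,"spin":0},{"dx":-0.05,"dy":5.2,"dz":0,"spin":0},{"dx":-0.05,"dy":6.2,"dz":0,"spin":0},{"dx":-0.05,"dy":6.2,"dz":0,"spin":0},{"dx":-0.05,"dy":6.2,"dz":0,"spin":0}])

```text
time: 3.55
tcp_pos: [533.0, -34.2, 308.5]
tcp_rot: [-90.0, -0.0, -75.7]
contact_force: [-0.7, 0.3, 0.8]
finger_gap: 0.993
```

Run:
```python
from h import *
s=readout.sense();print(s["tcp_pos"],s["contact_force"])
im=optics.snapshot("side")
cv2.imwrite("pics/s2c.png",cv2.resize(im[80:300,180:420],None,fx=2.5,fy=2.5))
```

```text
[532.96323293 -34.19391448 308.46229258] [-0.66717199  0.34723646  0.82625946]
```

View pics/s2c.png

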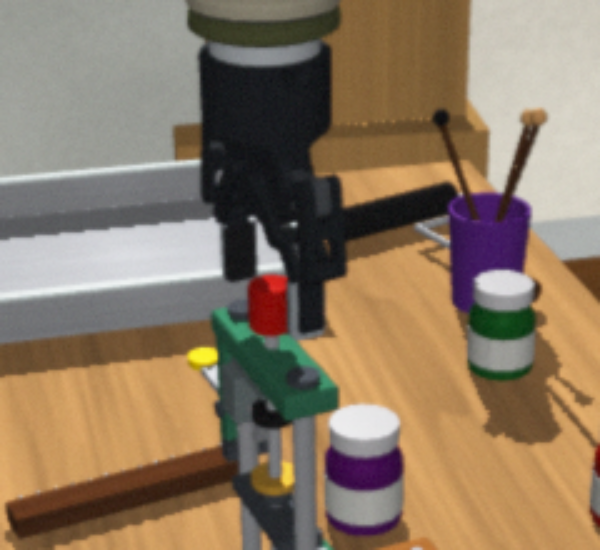

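The knob (270,305) sits between the fingers, tips clear of the crosshead. Closing.

>>> send_rows(rows=[{"dx":0,"dy":0,"dz":0,"spin":0},{"dx":0,"dy":0,"dz":0,"spin":0},{"dx":0,"dy":0,"dz":0,"spin":0},{"dx":0,"dy":0,"dz":0,"spin":0},{"dx":0,"dy":0,"dz":0,"spin":0},{"dx":0,"dy":0,"dz":0,"spin":0},{"dx":0,"dy":0,"dz":0,"spin":0},{"dx":0,"dy":0,"dz":0,"spin":0}], hand=2.0)

```text
time: 4.4
tcp_pos: [533.2, -34.4, 308.4]
tcp_rot: [-90.0, -0.1, -75.7]
contact_force: [0.9, -5.3, 4.0]
finger_gap: 0.309
```

>>> send_rows(rows=[{"dx":0.1,"dy":-0.1,"dz":0,"spin":0},{"dx":0.1,"dy":-0.3,"dz":0,"spin":0},{"dx":0.1,"dy":-0.5,"dz":0,"spin":0},{"dx":0.1,"dy":-0.8,"dz":0,"spin":0},{"dx":0.1,"dy":-1.0,"dz":0,"spin":0},{"dx":0.1,"dy":-1.0,"dz":0,"spin":0},{"dx":0.1,"dy":-1.0,"dz":0,"spin":0}])

```text
time: 5.1
tcp_pos: [533.2, -34.6, 316.5]
tcp_rot: [-90.0, 0.0, -75.7]
contact_force: [7.3, -1.9, -7.4]
finger_gap: 0.311
```

>>> send_rows(rows=[{"dx":0,"dy":-0.2,"dz":0,"spin":0},{"dx":0,"dy":-0.4,"dz":0,"spin":0},{"dx":0,"dy":-0.6,"dz":0,"spin":0},{"dx":0,"dy":-0.8,"dz":0,"spin":0},{"dx":0,"dy":-1.0,"dz":0,"spin":0},{"dx":0,"dy":-1.0,"dz":0,"spin":0},{"dx":0,"dy":-1.0,"dz":0,"spin":0}])

```text
time: 5.8
tcp_pos: [533.3, -34.6, 326.2]
tcp_rot: [-90.0, 0.1, -75.7]
contact_force: [6.4, -1.2, -9.4]
finger_gap: 0.309
```

Run:
```python
from h import *
s=readout.sense();print(s["tcp_pos"],s["contact_force"],s["finger_gap"])
im=optics.snapshot("side")
print(blob(im,"red",(265,315,150,225)),blob(im,"yellow",(245,275,210,240)))
cv2.imwrite("pics/s3c.png",cv2.resize(im[80:300,180:420],None,fx=2.5,fy=2.5))
```

```text
[533.25278161 -34.5677468  326.2318193 ] [ 6.3892397  -1.18158002 -9.44890552] 0.30921606174290867
(np.float64(282.0), np.float64(191.5), np.float64(282.21985815602835), np.float64(191.1631205673759), 141) (np.float64(260.5), np.float64(223.0), np.float64(260.72151898734177), np.float64(222.36708860759492), 79)
```

View pics/s3c.png

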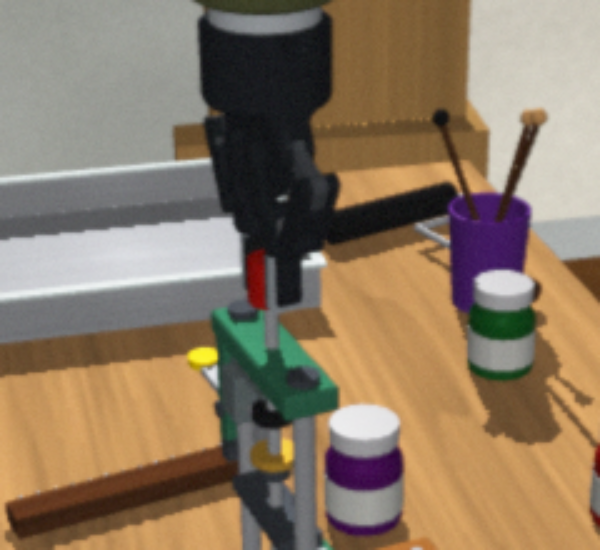

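The knob is rising with the gripper (collar from crop row 475 to 455), pad unmoved. Continuing up, then feeling in small steps.

>>> send_rows(rows=[{"dx":0.02,"dy":-0.2,"dz":0.1,"spin":0},{"dx":0.02,"dy":-0.4,"dz":0.1,"spin":0},{"dx":0.02,"dy":-0.6,"dz":0.1,"spin":0},{"dx":0.02,"dy":-0.8,"dz":0.1,"spin":0},{"dx":0.02,"dy":-0.8,"dz":0.1,"spin":0},{"dx":0.02,"dy":-0.8,"dz":0.1,"spin":0}])

```text
time: 6.45
tcp_pos: [533.4, -34.6, 335.1]
tcp_rot: [-90.1, 0.1, -75.7]
contact_force: [-4.5, -0.6, -14.7]
finger_gap: 0.31
```

>>> send_rows(rows=[{"dx":0,"dy":-0.1,"dz":0,"spin":0},{"dx":0,"dy":-0.1,"dz":0,"spin":0},{"dx":0,"dy":-0.1,"dz":0,"spin":0}])

```text
time: 6.75
tcp_pos: [533.4, -34.6, 336.3]
tcp_rot: [-90.1, 0.1, -75.7]
contact_force: [-5.4, -0.8, -14.4]
finger_gap: 0.31
```

>>> send_rows(rows=[{"dx":0,"dy":-0.1,"dz":0,"spin":0},{"dx":0,"dy":-0.1,"dz":0,"spin":0},{"dx":0,"dy":-0.1,"dz":0,"spin":0}])

```text
time: 7.05
tcp_pos: [533.4, -34.6, 337.3]
tcp_rot: [-90.1, 0.1, -75.7]
contact_force: [-6.5, -1.2, -14.2]
finger_gap: 0.311
```

```bash
cat > w.py <<'E'
from h import *
s=readout.sense();print(s["time"],s["tcp_pos"].round(2),s["contact_force"].round(1))
im=optics.snapshot("side")
ref=cv2.imread("pics/side0.png")
b=blob(im,"yellow",(245,275,210,240));print("pad",b and np.round(b,2))
print("pad diff",np.abs(im[212:236,248:274].astype(int)-ref[212:236,248:274]).mean().round(2))
E
python3 w.py
```

```text
7.05 [533.44 -34.57 337.34] [ -6.5  -1.2 -14.2]
pad [260.5  225.5  260.71 225.48  66.  ]
pad diff 15.51
```

>>> send_rows(rows=[{"dx":0,"dy":-0.1,"dz":-0.05,"spin":0},{"dx":0,"dy":-0.1,"dz":-0.05,"spin":0},{"dx":0,"dy":-0.1,"dz":-0.05,"spin":0}])

```text
time: 7.4
tcp_pos: [533.3, -34.6, 338.6]
tcp_rot: [-90.1, 0.0, -75.7]
contact_force: [-4.7, 0.9, -14.3]
finger_gap: 0.31
```

```bash
python3 w.py
```

```text
7.4 [533.34 -34.59 338.61] [ -4.7   0.9 -14.3]
pad [260.5  226.5  260.64 226.16  64.  ]
pad diff 17.39
```

The pad has dipped about 3–4 px, so the collar is now pushing the nose aside; it should spring back when caught.

>>> send_rows(rows=[{"dx":0,"dy":-0.1,"dz":-0.03,"spin":0},{"dx":0,"dy":-0.1,"dz":-0.03,"spin":0},{"dx":0,"dy":-0.1,"dz":-0.03,"spin":0}])

```text
time: 7.75
tcp_pos: [533.3, -34.6, 340.1]
tcp_rot: [-90.0, 0.0, -75.7]
contact_force: [-5.0, 2.0, -13.8]
finger_gap: 0.307
```

```bash
python3 w.py
```

```text
7.75 [533.28 -34.62 340.14] [ -5.    2.  -13.8]
pad [261.   227.   260.85 226.55  62.  ]
pad diff 18.16
```

>>> send_rows(rows=[{"dx":0,"dy":-0.1,"dz":0,"spin":0},{"dx":0,"dy":-0.1,"dz":0,"spin":0},{"dx":0,"dy":-0.1,"dz":0,"spin":0}])

```text
time: 8.1
tcp_pos: [533.3, -34.6, 341.3]
tcp_rot: [-90.0, 0.0, -75.7]
contact_force: [-5.3, 2.5, -13.1]
finger_gap: 0.308
```

```bash
python3 w.py
```

```text
8.1 [533.31 -34.61 341.26] [ -5.3   2.5 -13.1]
pad [261.   227.   260.78 226.59  63.  ]
pad diff 18.14
```

>>> send_rows(rows=[{"dx":0,"dy":-0.1,"dz":0,"spin":0},{"dx":0,"dy":-0.1,"dz":0,"spin":0},{"dx":0,"dy":-0.1,"dz":0,"spin":0}])

```text
time: 8.45
tcp_pos: [533.3, -34.6, 342.2]
tcp_rot: [-90.0, 0.0, -75.7]
contact_force: [-5.1, 1.8, -12.3]
finger_gap: 0.31
```

```bash
python3 w.py
```

```text
8.45 [533.28 -34.61 342.22] [ -5.1   1.8 -12.3]
pad [261.   227.   260.9  226.45  60.  ]
pad diff 18.1
```

>>> send_rows(rows=[{"dx":0,"dy":-0.1,"dz":0,"spin":0},{"dx":0,"dy":-0.1,"dz":0,"spin":0},{"dx":0,"dy":-0.1,"dz":0,"spin":0}])

```text
time: 8.8
tcp_pos: [533.3, -34.6, 343.2]
tcp_rot: [-90.0, 0.0, -75.7]
contact_force: [-5.3, 1.8, -12.8]
finger_gap: 0.307
```

```bash
python3 w.py
```

```text
8.8 [533.3  -34.62 343.2 ] [ -5.3   1.8 -12.8]
pad [261.   227.   260.98 226.62  60.  ]
pad diff 18.06
```

>>> send_rows(rows=[{"dx":0,"dy":-0.1,"dz":0,"spin":0},{"dx":0,"dy":-0.1,"dz":0,"spin":0},{"dx":0,"dy":-0.1,"dz":0,"spin":0}])

```text
time: 9.15
tcp_pos: [533.3, -34.6, 344.2]
tcp_rot: [-90.0, 0.0, -75.7]
contact_force: [-5.8, 2.0, -13.3]
finger_gap: 0.309
```

```bash
python3 w.py; python3 -c "
from h import *
im=optics.snapshot('side');print(blob(im,'red',(265,315,150,225)))
cv2.imwrite('pics/s4c.png',cv2.resize(im[130:300,220:350],None,fx=3.5,fy=3.5))"
```

```text
9.15 [533.3  -34.62 344.18] [ -5.8   2.  -13.3]
pad [261.   227.   260.85 226.55  62.  ]
pad diff 18.1
(np.float64(282.0), np.float64(180.5), np.float64(281.99285714285713), np.float64(180.67142857142858), 140)
```

View pics/s4c.png

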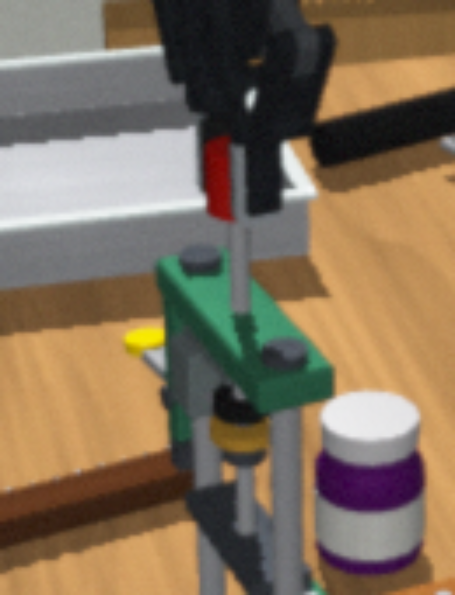

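Knob (crop 220,180) and collar (240,435) are following without slip; the pad (145,340) is still dipped, so not caught yet.

>>> send_rows(rows=[{"dx":0,"dy":-0.1,"dz":-0.03,"spin":0},{"dx":0,"dy":-0.1,"dz":-0.03,"spin":0},{"dx":0,"dy":-0.1,"dz":-0.03,"spin":0}])

```text
time: 9.55
tcp_pos: [533.2, -34.6, 345.3]
tcp_rot: [-90.0, 0.0, -75.7]
contact_force: [-3.3, 2.9, -11.8]
finger_gap: 0.309
```

```bash
python3 w.py
```

```text
9.55 [533.25 -34.64 345.32] [ -3.3   2.9 -11.8]
pad [261.   226.5  260.84 226.21  63.  ]
pad diff 17.3
```

>>> send_rows(rows=[{"dx":0,"dy":-0.07,"dz":0,"spin":0},{"dx":0,"dy":-0.07,"dz":0,"spin":0},{"dx":0,"dy":-0.07,"dz":0,"spin":0}])

```text
time: 9.9
tcp_pos: [533.2, -34.6, 345.8]
tcp_rot: [-90.0, 0.0, -75.7]
contact_force: [-3.1, 3.5, -13.6]
finger_gap: 0.312
```

```bash
python3 w.py
```

```text
9.9 [533.23 -34.63 345.84] [ -3.1   3.5 -13.6]
pad [261.   226.5  260.86 226.13  63.  ]
pad diff 17.28
```

>>> send_rows(rows=[{"dx":0,"dy":-0.05,"dz":0,"spin":0},{"dx":0,"dy":-0.05,"dz":0,"spin":0},{"dx":0,"dy":-0.05,"dz":0,"spin":0}])

```text
time: 10.25
tcp_pos: [533.3, -34.6, 346.3]
tcp_rot: [-90.0, 0.0, -75.7]
contact_force: [-3.7, 3.8, -14.6]
finger_gap: 0.309
```

```bash
python3 w.py
```

```text
10.25 [533.26 -34.64 346.26] [ -3.7   3.8 -14.6]
pad [261.   226.5  260.8  226.19  64.  ]
pad diff 17.43
```

Force is rising ~2.5 N/mm; I'll test the catch by easing down a little.

>>> send_rows(rows=[{"dx":0,"dy":0.1,"dz":0,"spin":0},{"dx":0,"dy":0.2,"dz":0,"spin":0},{"dx":0,"dy":0.2,"dz":0,"spin":0},{"dx":0,"dy":0.2,"dz":0,"spin":0}])

```text
time: 10.7
tcp_pos: [533.2, -34.7, 344.9]
tcp_rot: [-89.9, 0.0, -75.7]
contact_force: [-4.5, 5.2, -11.0]
finger_gap: 0.307
```

```bash
python3 w.py
```

```text
10.7 [533.24 -34.66 344.88] [ -4.5   5.2 -11. ]
pad [261.   226.5  260.81 226.19  62.  ]
pad diff 17.32
```

>>> send_rows(rows=[{"dx":0,"dy":0.1,"dz":0,"spin":0},{"dx":0,"dy":0.15,"dz":0,"spin":0},{"dx":0,"dy":0.15,"dz":0,"spin":0}])

```text
time: 11.05
tcp_pos: [533.2, -34.7, 343.3]
tcp_rot: [-89.9, 0.0, -75.7]
contact_force: [-4.8, 4.0, -10.6]
finger_gap: 0.305
```

```bash
python3 w.py
```

```text
11.05 [533.24 -34.67 343.25] [ -4.8   4.  -10.6]
pad [261.   227.   260.85 226.55  62.  ]
pad diff 18.14
```

Still 10.6 N while moving down: not caught (the rise was friction hysteresis). Back up and on.

>>> send_rows(rows=[{"dx":0,"dy":-0.1,"dz":0,"spin":0},{"dx":0,"dy":-0.2,"dz":0,"spin":0},{"dx":0,"dy":-0.3,"dz":0,"spin":0},{"dx":0,"dy":-0.4,"dz":0,"spin":0},{"dx":0,"dy":-0.4,"dz":0,"spin":0},{"dx":0,"dy":-0.4,"dz":0,"spin":0}])

```text
time: 11.7
tcp_pos: [533.2, -34.7, 346.9]
tcp_rot: [-90.0, 0.0, -75.7]
contact_force: [-3.2, 5.5, -13.5]
finger_gap: 0.301
```

```bash
python3 w.py
```

```text
11.7 [533.24 -34.65 346.86] [ -3.2   5.5 -13.5]
pad [261.   226.5  260.92 226.08  64.  ]
pad diff 17.29
```

>>> send_rows(rows=[{"dx":-0.03,"dy":-0.08,"dz":-0.02,"spin":0},{"dx":-0.03,"dy":-0.08,"dz":-0.02,"spin":0},{"dx":-0.03,"dy":-0.08,"dz":-0.02,"spin":0}])

```text
time: 12.05
tcp_pos: [533.2, -34.6, 347.7]
tcp_rot: [-89.9, -0.0, -75.7]
contact_force: [0.1, 4.8, -13.8]
finger_gap: 0.31
```

```bash
python3 w.py
```

```text
12.05 [533.17 -34.62 347.71] [  0.1   4.8 -13.8]
pad [261.   226.5  260.79 226.1   62.  ]
pad diff 17.35
```

>>> send_rows(rows=[{"dx":-0.03,"dy":-0.08,"dz":0,"spin":0},{"dx":-0.03,"dy":-0.08,"dz":0,"spin":0},{"dx":-0.03,"dy":-0.08,"dz":0,"spin":0}])

```text
time: 12.4
tcp_pos: [533.1, -34.6, 348.5]
tcp_rot: [-89.9, -0.0, -75.7]
contact_force: [2.9, 2.9, -14.3]
finger_gap: 0.31
```

```bash
python3 w.py
```

```text
12.4 [533.14 -34.6  348.51] [  2.9   2.9 -14.3]
pad [261.   226.5  260.77 225.97  65.  ]
pad diff 17.11
```

>>> send_rows(rows=[{"dx":0,"dy":-0.08,"dz":0,"spin":0},{"dx":0,"dy":-0.08,"dz":0,"spin":0},{"dx":0,"dy":-0.08,"dz":0,"spin":0}])

```text
time: 12.75
tcp_pos: [533.1, -34.6, 349.4]
tcp_rot: [-89.9, -0.0, -75.7]
contact_force: [4.9, 2.5, -12.7]
finger_gap: 0.307
```

```bash
python3 w.py
```

```text
12.75 [533.12 -34.56 349.36] [  4.9   2.5 -12.7]
pad [260.5  223.   260.78 222.4   78.  ]
pad diff 4.0
```

The pad sprang back to its rest row (222.4) and the pull dropped: it has passed the nose. Easing down.

>>> send_rows(rows=[{"dx":0,"dy":0.05,"dz":0,"spin":0},{"dx":0,"dy":0.1,"dz":0,"spin":0},{"dx":0,"dy":0.15,"dz":0,"spin":0},{"dx":0,"dy":0.2,"dz":0,"spin":0},{"dx":0,"dy":0.2,"dz":0,"spin":0}])

```text
time: 13.3
tcp_pos: [533.1, -34.5, 348.6]
tcp_rot: [-89.9, -0.1, -75.7]
contact_force: [0.2, 3.3, 0.6]
finger_gap: 0.312
```

```bash
python3 w.py
```

```text
13.3 [533.12 -34.55 348.6 ] [0.2 3.3 0.6]
pad [260.5  223.   260.76 222.44  79.  ]
pad diff 3.87
```

The collar rests on the nose (pull now about 0). Letting go and rising.

>>> send_rows(rows=[{"dx":0,"dy":0,"dz":0,"spin":0},{"dx":0,"dy":0,"dz":0,"spin":0},{"dx":0,"dy":0,"dz":0,"spin":0},{"dx":0,"dy":0,"dz":0,"spin":0},{"dx":0,"dy":0,"dz":0,"spin":0},{"dx":0,"dy":0,"dz":0,"spin":0},{"dx":0,"dy":0,"dz":0,"spin":0},{"dx":0,"dy":0,"dz":0,"spin":0}], hand=8.5)

```text
time: 14.15
tcp_pos: [532.8, -34.5, 347.0]
tcp_rot: [-90.0, 0.0, -75.7]
contact_force: [0.9, 0.3, -0.3]
finger_gap: 0.994
```

>>> send_rows(rows=[{"dx":0,"dy":-2,"dz":0,"spin":0},{"dx":0,"dy":-4,"dz":0,"spin":0},{"dx":0,"dy":-6,"dz":0,"spin":0},{"dx":0,"dy":-6,"dz":0,"spin":0},{"dx":0,"dy":-6,"dz":0,"spin":0},{"dx":0,"dy":-6,"dz":0,"spin":0}])

```text
time: 14.75
tcp_pos: [532.5, -34.4, 405.6]
tcp_rot: [-90.1, 0.0, -75.7]
contact_force: [-0.2, -0.2, -0.2]
finger_gap: 0.994
```

```bash
python3 w.py;python3 -c "
from h import *
s=optics.snapshot('side');t=optics.snapshot('top')
ks=blob(s,'red',(265,315,140,225));print(ks,blob(t,'red',(345,390,245,290)))
pt=blob(t,'yellow',(275,305,275,300));print(pt, atz('side',ks[:2],290),atz('top',pt[:2],150) if pt else 0)
for z in (280,285,290,295): print(z,atz('side',ks[:2],z))
cv2.imwrite('pics/s5c.png',cv2.resize(s[60:300,180:420],None,fx=2.4,fy=2.4))
st=readout.sense();print(st['tcp_pos'],tool(np.array([509,98,409])-st['tcp_pos']))"
```

```text
14.75 [532.49 -34.42 405.59] [-0.2 -0.2 -0.2]
pad [260.5  223.   260.78 222.38  78.  ]
pad diff 2.96
(np.float64(287.5), np.float64(177.5), np.float64(287.2506666666667), np.float64(177.46133333333333), 375) None
(np.float64(289.5), np.float64(288.5), np.float64(289.6090909090909), np.float64(288.1818181818182), 110) [533.65700493 -32.3235127  290.        ] [509.20562459  98.31376705 150.        ]
280 [538.15344611 -10.11018522 280.        ]
285 [535.90522552 -21.21684896 285.        ]
290 [533.65700493 -32.3235127  290.        ]
295 [531.40878434 -43.43017644 295.        ]
[532.47313304 -34.40658679 405.72931258] [-13.41024012  -0.31822893   0.99804127]
```

View pics/s5c.png

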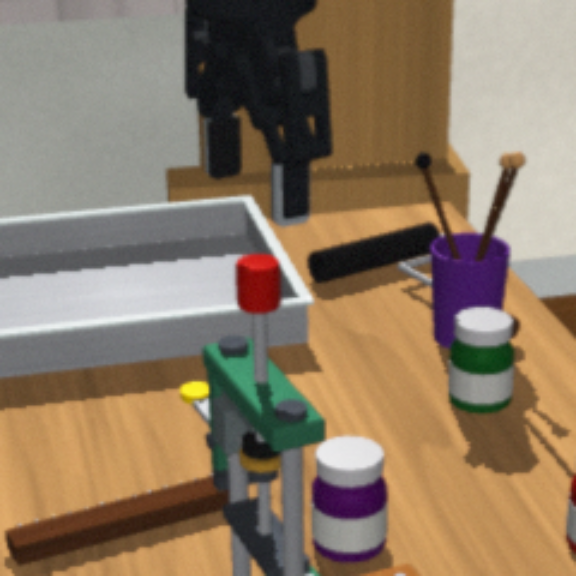

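The knob stays up by itself (crop 258,285; about z 290 mm), pad at rest (195,392), gripper well clear. Moving over the pad with fingers shut.

>>> send_rows(rows=[{"dx":-3.4,"dy":0,"dz":0.3,"spin":0},{"dx":-6.8,"dy":0,"dz":0.5,"spin":0},{"dx":-10.2,"dy":0,"dz":0.8,"spin":0},{"dx":-13.5,"dy":0,"dz":1.0,"spin":0},{"dx":-13.5,"dy":0,"dz":1.0,"spin":0},{"dx":-13.5,"dy":0,"dz":1.0,"spin":0},{"dx":-13.5,"dy":0,"dz":1.0,"spin":0}], hand=0)

```text
time: 15.6
tcp_pos: [509.2, 98.1, 406.6]
tcp_rot: [-90.0, -0.0, -75.7]
contact_force: [-0.4, -0.5, -0.5]
finger_gap: -0.001
```

>>> send_rows(rows=[{"dx":0,"dy":3,"dz":0,"spin":0},{"dx":0,"dy":6,"dz":0,"spin":0},{"dx":0,"dy":9,"dz":0,"spin":0},{"dx":0,"dy":12,"dz":0,"spin":0},{"dx":0,"dy":14.5,"dz":0,"spin":0},{"dx":0,"dy":16.3,"dz":0,"spin":0},{"dx":0,"dy":16.3,"dz":0,"spin":0},{"dx":0,"dy":16.3,"dz":0,"spin":0}])

```text
time: 16.4
tcp_pos: [509.2, 97.9, 244.2]
tcp_rot: [-90.0, -0.0, -75.8]
contact_force: [-0.5, 0.5, 0.5]
finger_gap: 0.005
```

```bash
python3 w.py;python3 -c "
from h import *
s=optics.snapshot('side')
cv2.imwrite('pics/s6c.png',cv2.resize(s[60:300,180:420],None,fx=2.4,fy=2.4))
st=readout.sense();print(tool(np.array([509,98,230])-st['tcp_pos']),st['finger_gap'])"
```

```text
16.4 [509.25  97.93 244.23] [-0.5  0.5  0.5]
pad [260.5  223.   260.67 222.33  78.  ]
pad diff 7.3
[ 0.01253549  1.56063615 -0.10629007] -0.0009739476614681572
```

View pics/s6c.png

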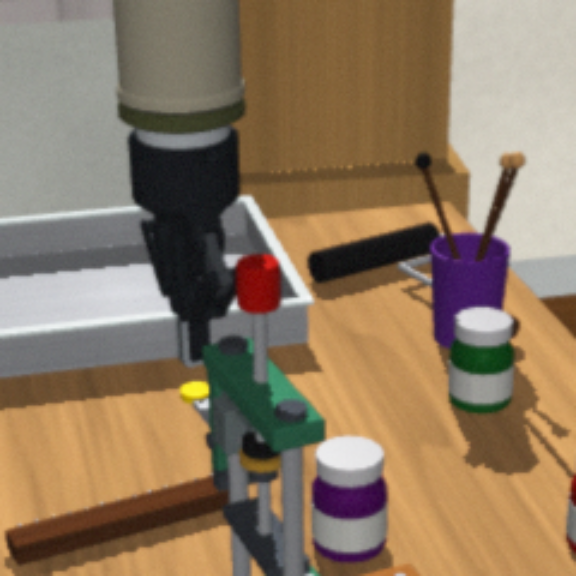

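The shut tips (crop 195,355) are right above the pad (195,392), knob still up. Pressing.

>>> send_rows(rows=[{"dx":0,"dy":0.8,"dz":0,"spin":0},{"dx":0,"dy":1.5,"dz":0,"spin":0},{"dx":0,"dy":1.8,"dz":0,"spin":0},{"dx":0,"dy":2.0,"dz":0,"spin":0},{"dx":0,"dy":2.2,"dz":0,"spin":0},{"dx":0,"dy":2.4,"dz":0,"spin":0},{"dx":0,"dy":2.4,"dz":0,"spin":0}])

```text
time: 17.2
tcp_pos: [509.0, 99.0, 220.1]
tcp_rot: [-90.0, 0.0, -75.7]
contact_force: [-1.8, 1.3, 2.5]
finger_gap: 0.001
```

>>> send_rows(rows=[{"dx":0,"dy":0.2,"dz":0,"spin":0},{"dx":0,"dy":0.4,"dz":0,"spin":0},{"dx":0,"dy":0.5,"dz":0,"spin":0},{"dx":0,"dy":0.6,"dz":0,"spin":0},{"dx":0,"dy":0.7,"dz":0,"spin":0},{"dx":0,"dy":0.7,"dz":0,"spin":0}])

```text
time: 17.8
tcp_pos: [509.2, 98.8, 212.8]
tcp_rot: [-90.0, -0.0, -75.7]
contact_force: [0.3, 0.6, 2.3]
finger_gap: 0.003
```

```bash
python3 w.py;python3 -c "
from h import *
s=optics.snapshot('side');print(blob(s,'red',(265,315,140,225)))"
```

```text
17.8 [509.18  98.78 212.84] [0.3 0.6 2.3]
pad [261.  229.  260.5 229.5  26. ]
pad diff 34.81
(np.float64(288.0), np.float64(205.0), np.float64(287.93783783783783), np.float64(204.97297297297297), 370)
```

Fired: the knob sits at row 205, against 201.5 proud. Backing off.

>>> send_rows(rows=[{"dx":0,"dy":-1,"dz":0,"spin":0},{"dx":0,"dy":-3,"dz":0,"spin":0},{"dx":0,"dy":-7,"dz":0,"spin":0},{"dx":0,"dy":-11,"dz":0,"spin":0},{"dx":0,"dy":-15,"dz":0,"spin":0},{"dx":0,"dy":-15,"dz":0,"spin":0},{"dx":0,"dy":-15,"dz":0,"spin":0}])

```text
time: 18.6
tcp_pos: [509.6, 98.8, 365.1]
tcp_rot: [-89.8, -0.0, -75.7]
contact_force: [0.1, 0.2, -1.5]
finger_gap: -0.004
```

```bash
python3 w.py;python3 -c "
from h import *
s=optics.snapshot('side');k=blob(s,'red',(265,315,140,225));k0=blob(cv2.imread('pics/side0.png'),'red',(265,315,180,225))
kx=tri
# height with axis xy fixed
c,d=ray('side',k[:2]);c0,d0=ray('side',k0[:2])
f=lambda c,d:c[2]+d[2]*((-34.5-c[1])/d[1])
print(k,'z now-start',f(c,d)-f(c0,d0))
cv2.imwrite('pics/s7c.png',cv2.resize(s[120:420,180:440],None,fx=2,fy=2))"
```

```text
18.6 [509.63  98.76 365.05] [ 0.1  0.2 -1.5]
pad [260.5  223.   260.75 222.46  79.  ]
pad diff 2.69
(np.float64(288.0), np.float64(204.5), np.float64(287.9946380697051), np.float64(204.65415549597856), 373) z now-start -5.205565199197281
```

View pics/s7c.png

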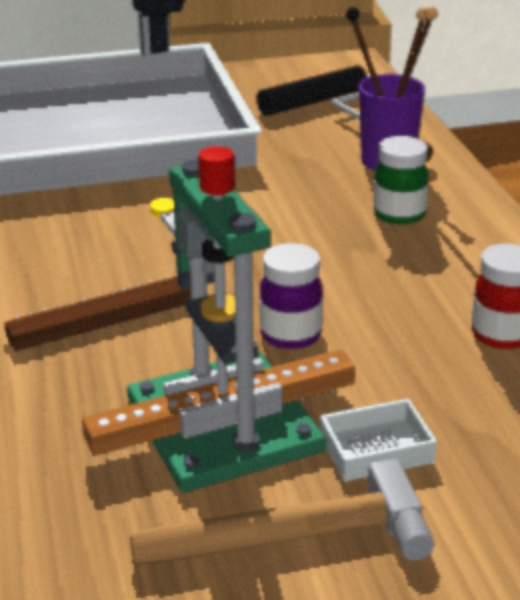

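The plunger is down (knob at crop 217,170), 5.2 mm below where it started. The pad (162,207) is back at rest, and the bystanders look where they were.

```bash
python3 -c "
from cell import workorder
print(workorder.job_done())"
```

```text
the job is handed in; nothing more can be done
None
```

The pin is set: one blow drove it home, and the job is handed in at about 19 s of the 58 s allowed. The hand-in gave no verdict.

- **Cocking:** I gripped the knob and drew it up in steps of about 1 mm, reading the pull and watching the trip pad. At about 41 mm the pad sprang back to rest and the pull dropped. Easing down about 1 mm then left no pull on the knob. An earlier ease-down at about 38 mm showed it had not caught yet: a rise in force that looked like the buffer was only friction.
- **Letting go:** With the gripper clear, the knob stayed up on its own at about 290 mm.
- **Firing:** I pressed the pad with shut fingers, about 10 mm down. The readings after each press move were about 2.5 N.
- **Last checks:** The side camera puts the knob about 5.2 mm below its start, so the pin is flush within roughly 1 mm. The pad is back at rest and the robot is about 140 mm above it. The jar, hammer, tin and spare comb look unmoved in the last picture, but I did not measure them again.

The buffer squeeze cannot be read directly. The highest pull I read was under 15 N, with no sign of the buffer being loaded.

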